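# Change over the rings of a hand press

## Robot

A 6-joint arm with a two-finger parallel gripper is mounted at the origin on a cart in front of the work surface, level with it; the furniture and walls round the work are solid. World frame = base frame: x ahead of the robot, y to its left, z up, the work surface at z = 0. Lengths are in m, angles in degrees, forces in N, time in s.
With the tool pointing down it reaches from about 0.325 to 0.85 m from the base axis. Payload 15.5 kg.
Tool frame: the origin (TCP) lies midway between the tips of the shut fingers; the grasp point (between the pads) lies 19 mm behind it; z points along the fingers, y is the line along which they close (so a half turn about z gives the same grasp; the last joint's range is limited). The gripper opens to 91 mm and grips with 3 to 60 N. Pads are 32 mm wide; open, the fingers measure 118 mm over their backs; the gripper's body (76 mm by 178 mm) begins 60 mm behind the grasp point.
Start: joints at [66.148, 28.281, 77.091, -0, 74.628, -5.472], TCP at [0.197, 0.593, 0.214] pointing down, gripper open.
Joint ranges: [-166.48, 166.48], [-47.26, 123.95], [12.59, 153.08], [-70.14, 250.14], [6.76, 159.57], [-176.63, 176.63]. Speed limits (degrees/s): [108.29, 108.29, 147.25, 172.46, 172.46, 172.46].

## Interface

Orientations are given as a 3x3 rotation matrix whose columns are the frame's x, y, z axes.
In Python, from bench import ctrl gives the robot as it stands. The module is installed in compiled form; this text tells all that it offers. Calls block until the motion is done:
- ctrl.goto(position, orientation): joint-space move of the TCP to a pose.
- ctrl.move_l(position, vel=0.15, ori=None, contact_N=None): straight line of the TCP; ori=None keeps the orientation; vel is the mean speed in m/s. With contact_N (N) it stops when the force on the tool has changed by that much, and returns True; else False.
- ctrl.movej(angles): joint-space move.
- ctrl.command_gripper(opening): opening from 0.0 (shut) to 1.0 (fully open); the grip force is fixed at half the most; returns when the fingers have stopped.
- ctrl.sleep(seconds).
- ctrl.ik(position, orientation): joint angles nearest the present ones, or None.
- ctrl.read_camera(name): name is "scene" or "side" or "wrist"; returns the picture (400x640x3 uint8, blue, green, red); there is no depth.
- ctrl.camera_params(name): a dict with "fx", "fy", "cx", "cy" (pixels), "pose" (4x4, takes a point from camera to world coordinates); the wrist camera has in their place "T_tool_cam" (4x4, takes a point from camera to tool coordinates, whose origin is the TCP and whose axes are the flange's). Camera axes: x right, y up, looking along -z (the intrinsics and any distortion apply to the point x, -y, -z); pixel columns grow to the right and rows downward; lengths in m; the calibration is good to about 2 mm. A picture is of the moment at which its call begins: read the wrist's pose just before it. camera_params takes no time and is no camera call.
A pose or a line that the arm cannot do raises ctrl.MotionError and nothing moves.
- ctrl.sign_off(): hands the job in; it is judged then, once.
Readings, each from a call of its own:
- ctrl.current_t(): time.
- ctrl.current_q(): joint angles.
- ctrl.current_dq(): joint speeds.
- ctrl.current_effort(): joint torques, N m.
- ctrl.current_tool_pos(): TCP position.
- ctrl.current_eef_rot(): TCP orientation.
- ctrl.current_contact_force(): force on the tool from outside, world axes, zero at the start.
- ctrl.current_wrist_torque(): the same for the moment, N m.
- ctrl.current_grip_width(): opening from 0.0 (shut) to 1.0 (fully open).
- ctrl.current_grasp_force(): force on a finger pad.
Only numpy, scipy, OpenCV 4.12 (cv2) and the standard library are available. Lean on these libraries where they do the work, as an engineer would, in place of code of your own. Each camera call takes 0.05 s, during which the arm holds its last target. There are 200 camera calls.

## Task

The three pressing rings are in the wrong places. Swing the press's hinged lid up and past vertical until it stays open by itself, then take out the large ring and rearrange so that the small ring lies in the press, the medium ring on the square stand and the large ring on the round stand, each flat over the peg there; use a free spot such as the cork mat on the way. Leave the lid standing open and do not upset or push away the seed vial.

Things in the scene. Friction and masses are not known exactly. Their poses are not given: they have to be found in the camera images.
- press: fixed hand press; black base plate 160 x 130 mm. Origin on the bench under its peg; x points from the lid handle to the hinge, y along the hinge. A ring in it rests on the plate, z = 10 mm, round a peg 10 mm thick with tip at z = 20 mm. Hinge line at x = 70, z = 52 mm; brackets there at y = +-52 mm, 60 mm high; two pillars at x = -44, y = +-52 mm, 47 mm high. Sides open.
- press_lid (a joint): lid angle: 0 closed, level; 1.57 upright; 1.95 fully open on its stop, leaning back. Almost free hinge: falls shut below 1.57, falls open by itself beyond about 1.65. The lid is a 0.2 kg aluminium frame, 116 mm wide, 8 mm thick, with a clear window; closed it covers the ring at z = 52 mm, from the hinge to x = -55 mm of the press.
- lid_handle (a point): middle of the lid's handle: a round steel bar 10 mm thick, 84 mm long, parallel to the hinge, 163 mm from it, in the lid's plane (closed: x = -93, z = 52 mm of the press). Its axis is 38 mm beyond the lid's front edge, so fingers can straddle it from above, front and back, and carry it round the hinge while it turns between them.
- ring_large_mid (a point): loose plain aluminium ring lying flat, the largest and flattest of the three: outer diameter 62 mm, bore 44 mm, height 18 mm; point at its centre, half-way up (9 mm above its underside); z is the ring's axis. Starts in the press under the clear window of the closed lid.
- ring_medium_mid (a point): loose plain aluminium ring lying flat, the middle one of the three: outer diameter 50 mm, bore 34 mm, height 24 mm; point at its centre, half-way up (12 mm above its underside); z is the ring's axis. Starts on the round stand.
- ring_small_mid (a point): loose plain aluminium ring lying flat, the narrowest and tallest of the three: outer diameter 38 mm, bore 26 mm, height 30 mm; point at its centre, half-way up (15 mm above its underside); z is the ring's axis. Starts on the square stand.
- square_stand: fixed black square (90 x 90 mm) stand, 8 mm thick, with a steel centring peg (10 mm diameter) whose tip is 18 mm above the bench; origin on the bench under the peg, z up. A ring rests on its top face around the peg. At the start it carries the small ring; in the end it must carry the medium ring.
- round_stand: fixed black round (90 mm diameter) stand, 8 mm thick, with a steel centring peg (10 mm diameter) whose tip is 18 mm above the bench; origin on the bench under the peg, z up. A ring rests on its top face around the peg. At the start it carries the medium ring; in the end it must carry the large ring.
- cork_mat: fixed round cork mat, 90 mm diameter, 4 mm thick, empty: a free spot to put a ring down for a while; origin on the bench under its centre
- vial_mid (a point): bystander: loose glass seed vial with a white cap standing upright on the bench, 23 mm diameter, 60 mm high; point at its centre, 30 mm above the bench
Mind the look-alikes: they are no part of the job. What is shaped like the part that bears ring_small_mid but purple or red is not meant. Leave any blue look-alike of the part that bears ring_medium_mid alone.

How it is judged:
By the outcome, as a careful person would: the job done as asked, in the order asked, and still so for the second after the job is handed in, with the robot touching nothing.
It also fails if it takes over 115 s, if anything falls off the work surface, if the arm or the gripper's body presses on something with over 40 N, if the wrist force passes 120 N, or if a joint passes its speed limit or range.

## Working session

There is one attempt and no reset: what is moved stays moved. The work goes in short steps, each a Python script; the robot and the scene stay as the last script left them, time stands still between calls to the robot, and variables do not carry over. Pictures are saved under pics/ and viewed, at most 14 in all, crops included, and the job is handed in when it is done.

```bash
mkdir -p pics; ls; python3 - <<'E'
from bench import ctrl
import cv2,numpy as np
np.set_printoptions(precision=4,suppress=True)
for n in ["scene","side","wrist"]:
    cv2.imwrite(f"pics/{n}0.png",ctrl.read_camera(n)); print(n,ctrl.camera_params(n))
print(ctrl.current_tool_pos(),ctrl.current_eef_rot(),ctrl.current_t())
E
```

```text
pics
scene {'fx': 446.3813227189793, 'fy': 446.3813227189793, 'cx': 325.84132928336436, 'cy': 198.04597813444886, 'pose': array([[-0.5584,  0.3927, -0.7307, -0.279 ],
       [-0.8291, -0.2357,  0.5069,  0.6826],
       [ 0.0269,  0.8889,  0.4573,  0.5671],
       [ 0.    ,  0.    ,  0.    ,  1.    ]])}
side {'fx': 385.7069650449469, 'fy': 385.7069650449469, 'cx': 320.1711732238725, 'cy': 201.2000944803847, 'pose': array([[-0.8455,  0.2052, -0.493 ,  0.0924],
       [-0.5335, -0.2838,  0.7968,  0.8125],
       [ 0.0236,  0.9367,  0.3494,  0.3851],
       [ 0.    ,  0.    ,  0.    ,  1.    ]])}
wrist {'fx': 350.4795189671138, 'fy': 350.4795189671138, 'cx': 319.84314902906317, 'cy': 203.8818223211781, 'T_tool_cam': array([[ 0.0003,  0.9691,  0.2467,  0.0693],
       [ 1.    , -0.0003, -0.    , -0.0003],
       [ 0.0001,  0.2467, -0.9691, -0.1708],
       [ 0.    ,  0.    ,  0.    ,  1.    ]])}
[0.1969 0.5928 0.2135] [[-0.949   0.3153 -0.0004]
 [ 0.3153  0.949  -0.0009]
 [ 0.0001 -0.001  -1.    ]] 0.15
```

View pics/scene0.png

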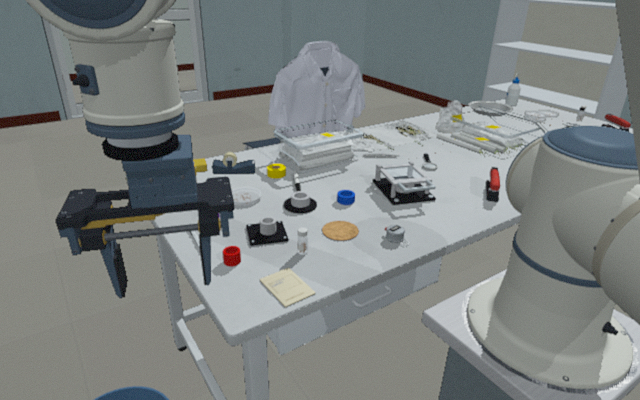

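View pics/side0.png

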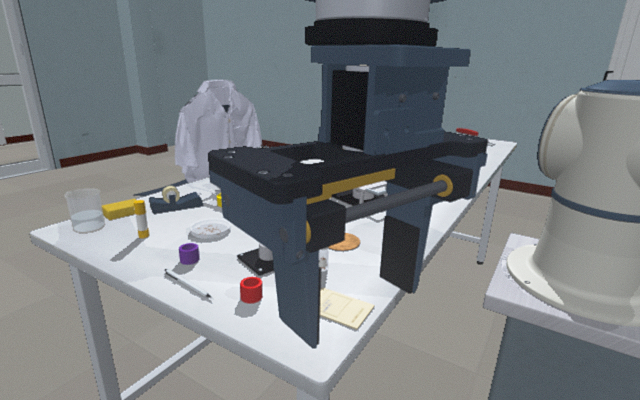

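The scene view shows the square stand with a grey ring (267,232), the round stand with a grey ring (300,203), the press (403,185), the cork mat (340,230) and the vial (302,240). The look-alikes are red (232,256), purple (side view 189,253) and blue (346,197). The grey rings on black stands are the ones meant. Next I enlarge the crop to confirm and cast rough positions.

```bash
cat > h.py <<'E'
from bench import ctrl
import cv2,numpy as np
np.set_printoptions(precision=4,suppress=True)
def pose(n):
    p=ctrl.camera_params(n)
    if n!="wrist": return p,p["pose"]
    T=np.eye(4);T[:3,:3]=ctrl.current_eef_rot();T[:3,3]=ctrl.current_tool_pos()
    return p,T@p["T_tool_cam"]
def cast(p,T,uv,z):
    d=T[:3,:3]@np.array([(uv[0]-p["cx"])/p["fx"],-(uv[1]-p["cy"])/p["fy"],-1]);o=T[:3,3]
    return o+d*(z-o[2])/d[2]
def proj(p,T,X):
    c=T[:3,:3].T@(np.asarray(X)-T[:3,3]); return np.array([p["cx"]+p["fx"]*c[0]/-c[2],p["cy"]-p["fy"]*c[1]/-c[2]])
def down(yaw): # tool z down, tool y (closing) at yaw deg in world
    a=np.radians(yaw);y=np.array([np.cos(a),np.sin(a),0]);z=np.array([0,0,-1.])
    return np.column_stack([np.cross(y,z),y,z])
E
python3 - <<'E'
from h import *
im=cv2.imread("pics/scene0.png");p,T=pose("scene")
for n,uv,z in [("sq",(267,232),.008),("ro",(300,204),.008),("mat",(340,230),.004),("vial",(303,252),0),("red",(232,262),0),("blue",(346,202),0),("pressL",(375,180),.01),("pressFrontcorner",(434,191),.01),("pressbot",(402,203),.01),("handle",(411,185),.05),("grey",(396,240),0)]:
    print(n,cast(p,T,uv,z))
cv2.imwrite("pics/scene0c.png",cv2.resize(im[150:280,215:445],None,fx=3.4,fy=3.4,interpolation=cv2.INTER_CUBIC))
E
```

```text
sq [0.5404 0.2809 0.008 ]
ro [0.6211 0.1412 0.008 ]
mat [0.4626 0.1235 0.004 ]
vial [0.4341 0.2458 0.    ]
red [0.4817 0.3955 0.    ]
blue [0.5791 0.0197 0.    ]
pressL [ 0.6332 -0.1267  0.01  ]
pressFrontcorner [ 0.4884 -0.2251  0.01  ]
pressbot [ 0.4811 -0.0952  0.01  ]
handle [ 0.4923 -0.1328  0.05  ]
grey [0.3615 0.0325 0.    ]
```

View pics/scene0c.png

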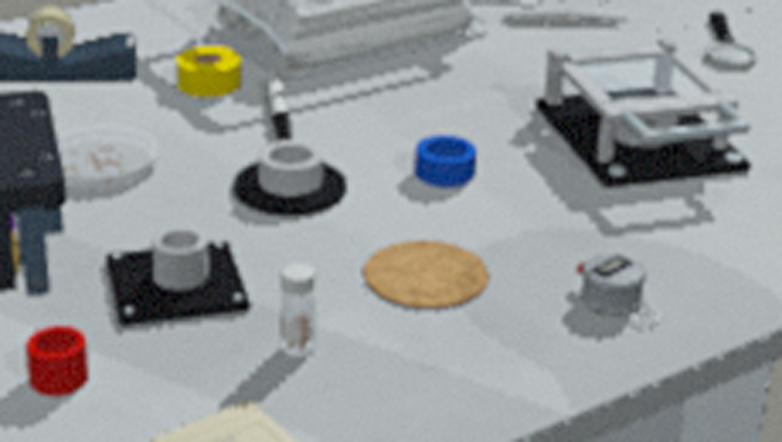

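The crop confirms it: grey tall ring on the square stand, grey wider ring on the round stand, and the press with its handle facing the robot. The red and blue ones are look-alikes. Next are wrist views over the stands and the press.

```bash
python3 - <<'E'
from h import *
R=down(90)
for i,P in enumerate([(0.55,0.2,0.33),(0.55,-0.13,0.33)]):
    print(ctrl.ik(P,R)); ctrl.goto(P,R); ctrl.sleep(.2)
    p,T=pose("wrist"); cv2.imwrite(f"pics/w{i}.png",ctrl.read_camera("wrist")); np.save(f"pics/w{i}.npy",T)
cv2.imwrite("pics/scene1.png",ctrl.read_camera("scene")); cv2.imwrite("pics/side1.png",ctrl.read_camera("side"))
print(ctrl.current_t())
E
```

```text
[ 14.138   19.9323  72.6331  -0.      87.4346 -75.862 ]
[ -19.3521   18.1115   75.3917   -0.       86.4968 -109.3521]
3.95
```

View pics/w0.png

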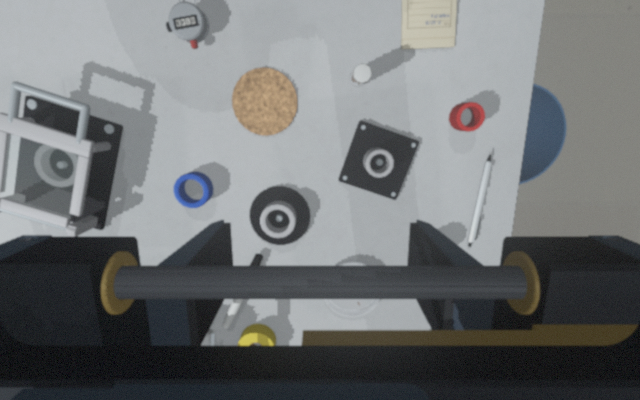

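View pics/w1.png

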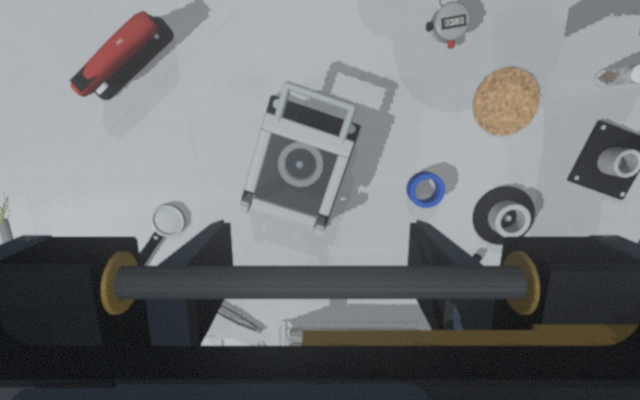

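w0: square stand at (379,160), round stand at (280,215), mat at (265,101), vial cap at (362,73). w1: press peg at (299,165), handle from (285,86) to (352,105), brackets at (248,203) and (321,221).

```bash
python3 - <<'E'
from h import *
p=ctrl.camera_params("wrist")
im=cv2.imread("pics/w0.png");T=np.load("pics/w0.npy")
def cnt(box):
    x0,y0,x1,y1=box; m=np.zeros(im.shape[:2],np.uint8); m[y0:y1,x0:x1]=(im[y0:y1,x0:x1].max(2)<75)*255
    cs,_=cv2.findContours(m,cv2.RETR_EXTERNAL,cv2.CHAIN_APPROX_NONE); return max(cs,key=cv2.contourArea)
r=cv2.minAreaRect(cnt((330,110,430,205)));e=cv2.fitEllipse(cnt((240,175,320,248)))
print(r,cast(p,T,r[0],.008));print(e,cast(p,T,e[0],.008))
for n,uv,z in [("pegsq",(379,163),.018),("pegro",(279,219),.018),("mat",(265,101),.004),("vialcap",(362,73),.06),("blue",(193,189),.02)]: print(n,cast(p,T,uv,z)[:2])
T=np.load("pics/w1.npy")
a,b=cast(p,T,(285,86),.052),cast(p,T,(352,105),.052); print("handle ends",a,b,np.linalg.norm(a-b),(a+b)/2)
pg=cast(p,T,(299,165),.02);print("peg",pg); print("dir",pg-(a+b)/2, np.linalg.norm((pg-(a+b)/2)[:2]))
c,d=cast(p,T,(248,203),.06),cast(p,T,(321,221),.06);print("brk",c,d,np.linalg.norm(c-d))
im=cv2.imread("pics/w1.png")
a=cv2.resize(im[70:240,220:390],None,fx=3.4,fy=3.4,interpolation=cv2.INTER_CUBIC)
cv2.imwrite("pics/w1c.png",a)
E
```

```text
((378.4547424316406, 160.12669372558594), (61.34775161743164, 62.35676193237305), 19.653823852539062) [0.5422 0.2826 0.008 ]
((279.7140197753906, 215.10107421875), (55.39619445800781, 57.314178466796875), 105.77845764160156) [0.6227 0.1416 0.008 ]
pegsq [0.5449 0.2818]
pegro [0.6257 0.1416]
mat [0.4624 0.1255]
vialcap [0.4324 0.25  ]
blue [0.5814 0.0226]
handle ends [ 0.4471 -0.1719  0.052 ] [ 0.4693 -0.0898  0.052 ] 0.08502814520851529 [ 0.4582 -0.1308  0.052 ]
peg [ 0.5481 -0.158   0.02  ]
dir [ 0.0899 -0.0272 -0.032 ] 0.09390267548862352
brk [ 0.5921 -0.2224  0.06  ] [ 0.6163 -0.1276  0.06  ] 0.09780053728505128
```

View pics/w1c.png

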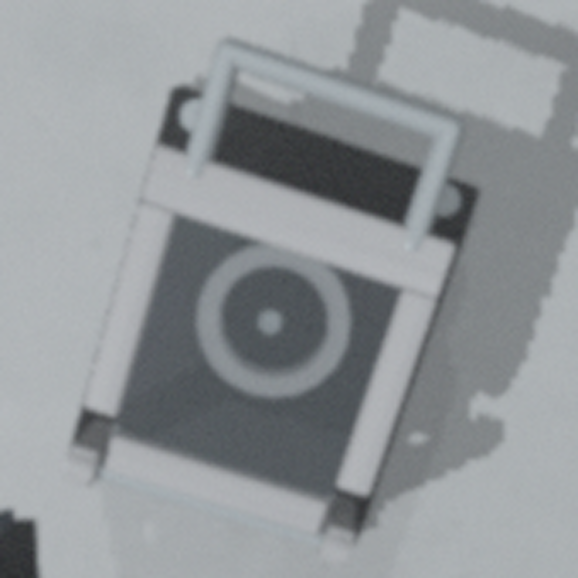

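Press yaw is about -15.4° and the peg is at (0.548,-0.158). The crop shows the handle bar running from (225,45) to (455,127), with nothing obstructing it. I'll go above the handle and look once from close by.

```bash
cat >> h.py <<'E'
YAW=-15.4; a_=np.radians(YAW); XD=np.array([np.cos(a_),np.sin(a_),0]); PEG=np.array([0.548,-0.158,0]); HINGE=PEG+0.07*XD+[0,0,.052]
def bar(a): return HINGE+.163*(-np.cos(a)*XD+np.array([0,0,np.sin(a)]))
SQ=np.array([.543,.282,0]);RO=np.array([.6235,.1415,0]);MAT=np.array([.4625,.125,0])
def F(): return ctrl.current_contact_force()
E
python3 - <<'E'
from h import *
R=down(YAW); P=bar(0); P[2]=.052-.019+.10
ctrl.command_gripper(.34); ctrl.goto(P+[0,0,.05],R); ctrl.move_l(P); ctrl.sleep(.2)
p,T=pose("wrist"); im=ctrl.read_camera("wrist"); cv2.imwrite("pics/w2.png",im); np.save("pics/w2.npy",T)
print(P,proj(p,T,bar(0)),ctrl.current_q(),ctrl.current_t(),ctrl.current_grip_width(),F())
E
```

```text
[ 0.4583 -0.1333  0.133 ] [318.8759 209.6687] [-23.3873  22.753  103.0539   0.0005  54.1084  -7.9937] 7.3083 0.33808034682321403 [-0.2381 -0.0078  1.0619]
```

View pics/w2.png

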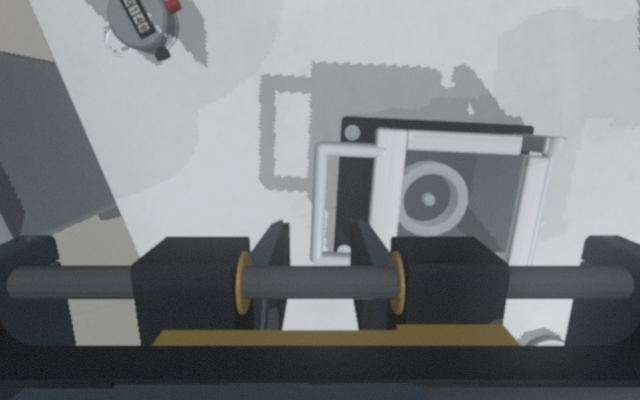

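The bar runs from (321,146) to (317,260) and sits between the fingers. Its tilt and the plate edge put the yaw about 2–3° further clockwise, and the peg is at (429,199). I'll update the pose and open the lid.

```bash
python3 - <<'E'
from h import *
p=ctrl.camera_params("wrist");T=np.load("pics/w2.npy")
A,B=cast(p,T,(321,146),.057),cast(p,T,(317,260),.057)
pg=cast(p,T,(429,199),.02); m=(A+B)/2
d=(A-B)[:2]; ang=np.degrees(np.arctan2(d[1],d[0]))-90
e=(cast(p,T,(532,128),.01)-cast(p,T,(343,118),.01))[:2]
print("bar mid",m,"len",np.hypot(*d),"yaws",ang,np.degrees(np.arctan2(e[1],e[0])),np.degrees(np.arctan2(*(pg-m)[[1,0]])),"peg",pg,np.linalg.norm((pg-m)[:2]))
E
```

```text
bar mid [ 0.4596 -0.1289  0.057 ] len 0.08588327035078114 yaws -17.359308854843988 -18.316675204073388 -17.954182981445687 peg [ 0.5472 -0.1572  0.02  ] 0.09208483799693885
```

```bash
sed -i 's/YAW=-15.4/YAW=-17.7/; s/PEG=np.array(\[0.548,-0.158,0\])/PEG=np.array([0.5472,-0.1574,0])/' h.py; python3 - <<'E'
from h import *
R=down(YAW); P=bar(0)-[0,0,.019]
ctrl.move_l(P+[0,0,.06],ori=R)
print("hit",ctrl.move_l(P,vel=.08,contact_N=8))
ctrl.command_gripper(0.0); print("grip",ctrl.current_grip_width()*91,ctrl.current_grasp_force(),F())
fm=0
for a in np.linspace(0,1.90,13)[1:]:
    ctrl.move_l(bar(a)-[0,0,.019],vel=.12); f=np.linalg.norm(F()); fm=max(f,fm); print(round(a,2),F())
    if f>60: print("stop");break
cv2.imwrite("pics/scene2.png",ctrl.read_camera("scene")[140:300,215:535]); print(ctrl.current_t(),ctrl.current_grip_width()*91)
E
```

```text
hit False
grip 9.188161904935047 29.998446106910706 [ 2.4553 -0.7296  2.7906]
0.16 [ 5.0885 -1.6874 -1.8834]
0.32 [ 6.8557 -3.3159 -3.0706]
0.48 [ 6.4815 -5.8648 -7.6166]
0.63 [ 6.0725 -7.3418 -7.6889]
0.79 [-1.1329 -6.2082 -4.305 ]
0.95 [-7.8691 -3.3084  5.0534]
1.11 [-8.1015 -3.8074 10.1209]
1.27 [-6.1847 -4.3574 11.5108]
1.42 [-4.861  -5.1406 13.4312]
1.58 [-2.5715 -5.4665 10.9277]
1.74 [-1.3015 -6.0307  7.844 ]
1.9 [-0.491  -7.8113  5.1928]
13.5417 9.055088396647713
```

```bash
python3 - <<'E'
from h import *
ctrl.command_gripper(.45); ctrl.move_l(ctrl.current_tool_pos()+[0,0,.09],vel=.15)
# move to above the large ring, camera on the front side of the press
P=PEG-0.03*XD; P[2]=.30
ctrl.goto(P,down(YAW+90)); ctrl.command_gripper(.85)
ctrl.sleep(.1)
p,T=pose("wrist"); im=ctrl.read_camera("wrist"); np.save("pics/w3.npy",T)
s=cv2.resize(ctrl.read_camera("scene")[100:260,300:500],None,fx=2,fy=2)
o=np.zeros((400,640,3),np.uint8); o[:,:]=im; o=np.vstack([o[:240],np.zeros((320,640,3),np.uint8)]);o[240:,:400]=s
cv2.imwrite("pics/w3.png",o); print(ctrl.current_t(),F(),ctrl.current_q(), proj(p,T,PEG+[0,0,.02]),proj(p,T,SQ))
E
```

```text
17.3333 [ 0.6239 -0.3594  0.7962] [-22.3018  16.9501  81.7662   0.0006  81.2824 -94.6   ] [320.0855 192.4192] [647.4509  83.6934]
```

View pics/w3.png

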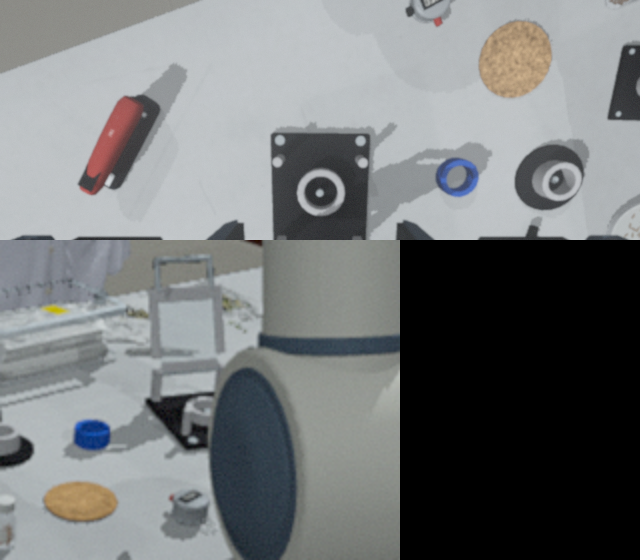

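The lid stands open by itself. The peg and large ring are at (320,192), just where predicted, and the mat is at (515,58). Next: the large ring to the mat.

```bash
cat >> h.py <<'E'
Y=YAW+90
def at(P,z): return np.array([P[0],P[1],z])
def pick(P,base,yaw,op,w):
    "base: z of the ring's underside; w: expected outer diameter (mm)"
    ctrl.command_gripper(op); ctrl.goto(at(P,.20),down(yaw)); ctrl.move_l(at(P,base+.03),vel=.25)
    hit=ctrl.move_l(at(P,base+.004),vel=.06,contact_N=8)
    if hit: print("HIT",ctrl.current_tool_pos(),F()); ctrl.move_l(ctrl.current_tool_pos()+[0,0,.002])
    ctrl.command_gripper(0.); g=ctrl.current_grip_width()*91; print("grip",g,"want",w,ctrl.current_grasp_force(),F())
    ok=abs(g-w)<4
    if ok: ctrl.move_l(at(P,.20),vel=.25); print("held",ctrl.current_grip_width()*91)
    return ok
def place(P,base,yaw,op):
    ctrl.goto(at(P,.20),down(yaw)); ctrl.move_l(at(P,base+.035),vel=.25)
    print("hit",ctrl.move_l(at(P,base+.0045),vel=.06,contact_N=8),ctrl.current_tool_pos(),F())
    ctrl.command_gripper(op); ctrl.move_l(at(P,.20),vel=.25); print("t",ctrl.current_t())
def snap(name,P,yaw,offs=.03):
    R=down(yaw); ctrl.goto(at(P,.26)+offs*R[:,0],R); ctrl.sleep(.1); p,T=pose("wrist"); im=ctrl.read_camera("wrist"); cv2.imwrite(f"pics/{name}.png",im); np.save(f"pics/{name}.npy",T); return p,T,im
E
python3 - <<'E'
from h import *
if pick(PEG,.010,Y,.85,62): place(MAT,.004,Y,.85)
R=down(90)
p,T,im=snap("w4",(SQ+RO)/2-[.03,0,0],90)
print(proj(p,T,SQ+[0,0,.038]),proj(p,T,RO+[0,0,.032]),proj(p,T,MAT+[0,0,.022]))
E
```

```text
grip 61.43706352280832 want 62 30.000497549772263 [-0.3697  0.1182  1.169 ]
held 61.707341495155426
hit True [0.4622 0.125  0.0079] [ 0.0304 -0.269   6.7875]
t 24.55
[382.3295 196.4445] [263.329  259.8116] [244.4851 124.1617]
```

View pics/w4.png

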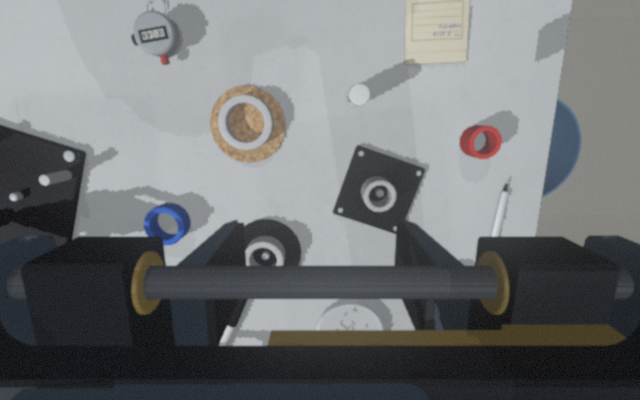

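The large ring lies on the mat (247,122), the small ring is at (379,194) and the medium at (265,257), all within about 2 mm of prediction. The vial at (359,93) is untouched. Next: small ring to the press, then medium to the square stand.

```bash
python3 - <<'E'
from h import *
if pick(SQ,.008,90,.65,38):
    place(PEG,.010,Y,.62)
    if pick(RO,.008,90,.75,50): place(SQ,.008,90,.75)
    p,T,im=snap("w5",MAT+[.02,0.05,0],90)
    print(proj(p,T,MAT+[0,0,.022]),proj(p,T,SQ+[0,0,.018]),proj(p,T,PEG+[0,0,.02]),proj(p,T,RO+[0,0,.018]))
E
```

```text
grip 37.921901766712935 want 38 30.000517023727298 [-0.1671 -0.8581  3.3301]
held 37.75134031171341
hit True [ 0.5467 -0.1572  0.0139] [-0.4101  1.1364  7.6326]
t 33.2583
grip 48.430956799460176 want 50 30.00047560315579 [ 0.0708 -0.3602  2.6328]
held 48.65164500395694
hit True [0.5425 0.2818 0.0117] [0.7993 0.1011 5.7662]
t 40.975
[277.6519 183.8272] [405.3478 246.5526] [ 53.7409 250.0752] [294.2008 304.3086]
```

View pics/w5.png

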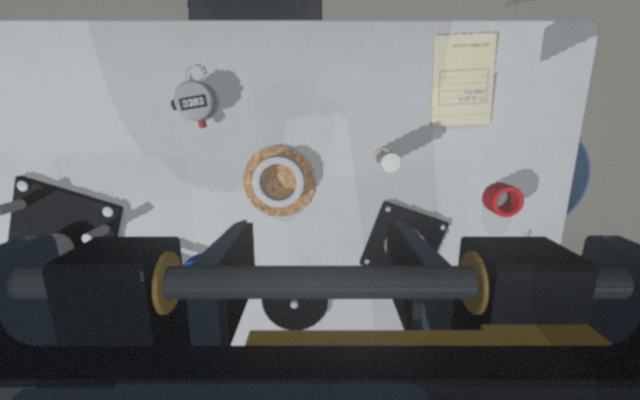

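The large ring on the mat (278,182) matches the prediction. I'll place it on the round stand, then check everything.

```bash
python3 - <<'E'
from h import *
if pick(MAT,.004,90,.85,62): place(RO,.008,90,.85)
ctrl.goto([.45,.06,.33],down(90)); ctrl.sleep(.2)
im=ctrl.read_camera("wrist")[60:245]; p,T=pose("wrist")
for n,X in [("sq",SQ),("ro",RO),("peg",PEG)]: print(n,proj(p,T,X+[0,0,.02]))
s=cv2.resize(ctrl.read_camera("scene")[130:285,220:450],(594,400))
o=np.zeros((585,640,3),np.uint8);o[:185]=im;o[185:,:594]=s;cv2.imwrite("pics/end.png",o);print(ctrl.current_t())
E
```

```text
grip 59.985505223597855 want 62 30.00057609868236 [-0.5693  0.1503  4.2341]
held 60.07330625674151
hit True [0.6229 0.1414 0.0118] [0.1647 0.0055 5.9372]
t 48.65
sq [473.8965 230.9943]
ro [374.2515 282.0183]
peg [169.3383 233.5514]
49.875
```

View pics/end.png

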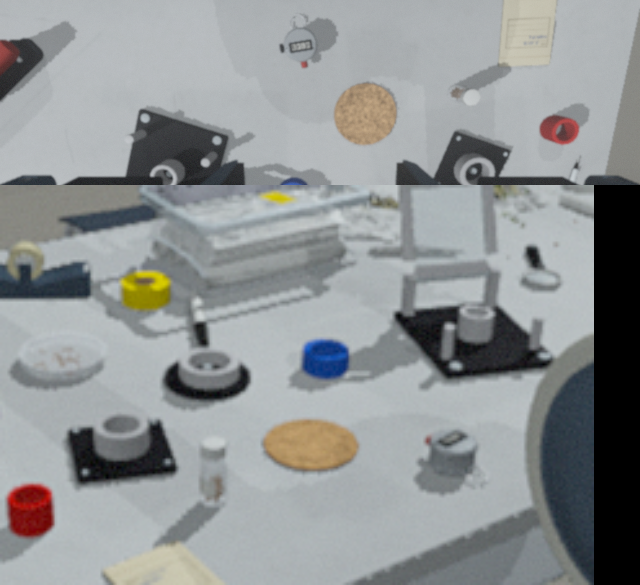

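The small ring sits flat in the press (475,322), the medium on the square stand (121,436) and the large on the round stand (208,367). The lid stands open, the vial is upright (213,470) and the arm is clear.

```bash
python3 -c "
from bench import ctrl
print(ctrl.sign_off())"
```

```text
the job is handed in; nothing more can be done
None
```

I handed the job in at about 50 s of the 115 s allowed: the small ring is in the press, the medium on the square stand and the large on the round stand, with the lid open by itself and the vial undisturbed.

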